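# Set the row stop against two jars and lock it with the cam lever

## Task

Set the packing guide for its row of two jars: slide the stop along by its ball knob until the jars stand close together, snug between the pusher and the bumper on the end plate, without squeezing the glass hard. Then flip the cam lever all the way over so that it snaps down and stays there, locking the stop snug against the jars. Keep the jars upright in the guide and leave everything else on the table alone.

Things in the scene. Friction and masses are not known exactly. Their poses are not given: they have to be found in the camera images.
- guide: Packing guide fixed to the table: plate 118 x 299 x 8 mm; dark clamp block (60 x 40 mm, 65 mm tall, x -39 to 21, y -20 to 20) with the cam lever on top; then a straight jar channel (rails 73 mm apart inside, tops at 32 mm) with a slick floor strip 10 mm above the table, up to an end plate. Origin: on the table, under the rod's axis and the block's middle. y axis: along rod and channel, from block to end plate; z up.
- end_plate: Upright aluminium plate, 72 mm wide, 62 mm tall, that closes the far end of the channel. An adjustable bumper screw passes through it 45 mm above the table; its round rubber foot (26 mm, gives 0.1 mm per N) sticks out toward the jars by 8 to 28 mm, as last set: that length differs each time and is not reported. Origin: bottom middle of the plate's face that looks at the jars, 241 mm along y from the guide's origin. Axes as the guide's.
- stop_rod: Sliding stop: 14 mm rod, axis 45 mm above the table, through the clamp block along the guide's y; a pusher plate (58 wide, 46 mm tall, rubber faced) at its channel end, a ball knob at its outer end. Travel 78 mm. Lever open: slides with a steady drag of 4 N and stays where left; lever over: clamped fast. Origin: the guide's origin when fully withdrawn, moves with the rod. Axes as the guide's.
- knob (a point): Centre of the black ball knob (diameter 32 mm) on the rod's outer end, 45 mm above the table; free space round it, open table below it. Pushing it along the guide's +y axis drives the pusher to the jars.
- pusher_face (a point): Middle of the pusher's rubber face that meets the first jar, 45 mm above the table; its y axis is the guide's. Always 170 mm from the ball's centre.
- cam_lever (a joint): Angle of the cam lever about its pivot. 0: open, leaning 22 deg back over the rod; 0.38: upright; 1.95: flipped right over, level, pointing along the guide's -x (to the robot). Nearly free up to 0.55, then the cam resists, most near 1.15 (0.75 N m, 10 N at the grip point), up to the centre at 1.77; past that it pulls itself onto its stop at 1.95 and stays. Let go before the centre it springs back.
- lever_pivot (a point): Middle of the lever's pivot pin, 78 mm above the table, at x -24 mm, y 0 in the guide's frame; the pin lies along the guide's y axis.
- lever_grip (a point): Point on the lever's black handle, 78 mm out from the pivot along the lever and 5 mm to the side that is its top when it lies down. The handle is a straight bar 14 mm wide (along the guide's y) and 9 mm thick, ending in a rounded tip 94 mm from the pivot; there is free space on both sides and below it when it lies down.
- jar_a: Full glass jar with a metal lid, diameter about 69 mm (not quite round), 112 mm tall, about 0.46 kg, standing loose in the channel next to the pusher. Origin: centre of its underside. Each jar slides on the strip with about 1 N; once the row is solid, 4 to 10 N from the pusher seats it well, and over 15 N is too hard for the glass.
- jar_b: The same kind of jar, standing loose in the channel between jar_a and the bumper, at first with gaps of some millimetres on either side. Origin: centre of its underside.
- tape_roll: Roll of brown parcel tape, diameter 66 mm, 48 mm tall, loose on the table. Origin: centre of its underside. To be left alone.
- lid_0: Loose jar lid, diameter 65 mm, 16 mm tall, on the table. Origin: centre of its underside. To be left alone.
- lid_1: Loose jar lid lying the other way up, diameter 65 mm, 16 mm tall. Origin: centre of its underside. To be left alone.
- stapler: Hand stapler, 32 x 137 x 44 mm, long along its y axis, on the table. Origin: centre of its underside. To be left alone.
- marker_black: Black and white marker pen, 17 x 130 x 18 mm, long along its y axis, lying on the table. Origin: centre of its underside. To be left alone.
Mind the look-alikes: they are no part of the job. Leave any purple look-alike of the jar_a alone.

How it is judged (in metres and radians):
On the way, in this order (a step that is already met when the one before it is completed fails the run):
1. the row of jars is snug between pusher and bumper, with the lever still open (contact force between stop_rod and jar_a above 0.5 N and contact force between jar_a and jar_b above 0.5 N and contact force between jar_b and end_plate above 0.5 N and value of joint cam_lever below 1 rad), for 0.2 s.
2. the cam lever is flipped over and down (value of joint cam_lever above 1.88 rad), for 0.2 s.
At the end, for the whole second after the job is handed in: The lever lies over past its centre (joint above 1.88) and the row is still snug: pusher on jar_a, jar_a on jar_b and jar_b on the end plate's bumper each bear with more than 0.5 N; both jars stand upright (within 3 degrees) and all is at rest (value of joint cam_lever above 1.88 rad and contact force between stop_rod and jar_a above 0.5 N and contact force between jar_a and jar_b above 0.5 N and contact force between jar_b and end_plate above 0.5 N and angle between each of jar_a, jar_b's own z axis and vertical below 0.05 rad and linear speed of each of jar_a, jar_b, stop_rod below 0.01 m/s); the robot touches nothing.
It fails at once if the row of jars is squeezed against the end plate's bumper with more than 18 N (contact force between jar_b and end_plate above 18 N).
It fails at once if a bystander (tape roll, lid, stapler, marker) is moved by more than 20 mm (distance of any of tape_roll, lid_0, lid_1, stapler, marker_black from where it was at the start of the episode above 0.02 m).
It also fails if it takes over 64 s, if anything falls off the work surface, if the arm or the gripper's body presses on something with over 40 N, if the wrist force passes 120 N, or if a joint passes its speed limit or range.

## Robot

A 6-joint arm with a two-finger parallel gripper is mounted at the origin on a cart in front of the work surface, level with it; the furniture and walls round the work are solid. World frame = base frame: x ahead of the robot, y to its left, z up, the work surface at z = 0. Lengths are in m, angles in degrees, forces in N, time in s.
With the tool pointing down it reaches from about 0.35 to 0.875 m from the base axis. Payload 4.2 kg.
Tool frame: the origin (TCP) lies on the centre line of the jaws, within the pads' length; the fingertips stand 17 mm ahead of it and the grasp point (between the pads) lies 2 mm behind it; z points along the fingers, y is the direction in which the jaws open and shut (so a half turn about z gives the same grasp; the last joint's range is limited). The gripper opens to 87 mm and grips with 3 to 60 N. Pads are 19 mm wide; open, the fingers measure 117 mm over their backs; the gripper's body (75 mm by 190 mm) begins 51 mm behind the grasp point.
Start: joints at [-59.954, 22.042, 0.453, 0, -68.411, -14.817], TCP at [0.164, -0.603, 0.24] pointing down, gripper open.
Joint ranges: [-179.83, 179.83], [-69.29, 118.12], [-61.27, 80.66], [-181.25, 117.63], [-171.15, -9.14], [-177.46, 177.46]. Speed limits (degrees/s): [159.86, 159.86, 180, 180, 180, 180].

## Interface

Orientations are given as a 3x3 rotation matrix whose columns are the frame's x, y, z axes.
In Python, from station import * gives the robot as it stands.
- The arm moves only by the tool play_rows, never from a script. Its argument "targets" is a list that holds one entry, the list of rows, each a list of 5 numbers: the closure, from 0 (fully open) to 1 (shut), then the shift along the world's x, y, z in m, then the turn about the world's z in rad. In form: [[[gripper, x, y, z, twist], ...]]. A call has 1 to 5 rows; each row is the pose to reach, as a shift and turn from the pose commanded when the call began; what a row does not reach only later rows make up. A row lasts 1/12 s, in which the tool goes at most 41.7 mm and 7.16 degrees, less where a joint would pass 70% of its speed; a pose out of reach is approached as far as the arm can. A call with a gripper value outside its range is refused whole. The fingers move at their own pace and stop on an object; the grip force is fixed at half the most. Time passes only in rows, so rows that repeat a pose let the fingers close. It gives the time, the measured TCP pose, the force and the opening at its end, in the units of the state.
- sense(): the state, without advancing time (a new reading comes with each control period).
- capture(name): name is "scene" or "top"; returns the picture (400x640x3 uint8, blue, green, red); there is no depth.
- get_calibration(name): a dict with "camera_matrix" (3x3 intrinsics, pixels), "T" (4x4, takes a point from camera to world coordinates). Camera axes: x right, y up, looking along -z (the intrinsics and any distortion apply to the point x, -y, -z); pixel columns grow to the right and rows downward; lengths in m; the calibration is good to about 2 mm. A picture is of the moment at which its call begins. get_calibration takes no time and is no camera call.
- finish_job(): hands the job in, once; it reports no verdict.
The state is a dict: "time_s": time; "joints": joint angles; "joint_velocities": joint speeds; "effort": joint torques, N m; "tcp_pos": TCP position; "ee_rot": TCP orientation; "wrist_force": force on the tool from outside, world axes, zero at the start; "moment": the same for the moment, N m; "gripper_width": opening from 0.0 (shut) to 1.0 (fully open).
Only numpy, scipy, OpenCV 4.12 (cv2) and the standard library are available. Lean on these libraries where they do the work, as an engineer would, in place of code of your own. Each camera call takes 0.05 s, during which the arm holds its last target. There are 200 camera calls.

## Working session

There is one attempt and no reset: what is moved stays moved. The work goes in short steps, Python scripts to look and compute and a tool call to move; the robot and the scene stay as the last step left them, time stands still between calls to the robot, and variables do not carry over. Pictures are saved under pics/ and viewed, on a budget of 10 in all, crops included, one or two more only if the job needs it, and the job is handed in when it is done.

Besides the shell and the picture viewer there is one more tool, called as name([rows], argument=value, ...), one row to a line, values as JSON. play_rows: Moves the arm, as the interface text tells. Its arguments: {"type":"object","properties":{"targets":{"type":"array","items":{"type":"array","items":{"type":"array","items":{"type":"number"}}}}},"required":["targets"]}

```bash
mkdir -p pics
python3 - <<'E'
from station import *
import cv2
for n in("scene","top"):
    cv2.imwrite(f"pics/{n}0.png",capture(n)); c=get_calibration(n); print(n,c)
s=sense(); print(s)
E
```

```text
scene {'camera_matrix': array([[390.68578812,   0.        , 318.97029438],
       [  0.        , 390.68578812, 207.13334649],
       [  0.        ,   0.        ,   1.        ]]), 'T': array([[-0.57683977,  0.57123944, -0.58390186, -0.19864756],
       [-0.81666818, -0.38791686,  0.42728633,  0.49516772],
       [ 0.01757743,  0.72332981,  0.69027894,  0.92052015],
       [ 0.        ,  0.        ,  0.        ,  1.        ]])}
top {'camera_matrix': array([[466.80306361,   0.        , 313.27595135],
       [  0.        , 466.80306361, 193.15001409],
       [  0.        ,   0.        ,   1.        ]]), 'T': array([[ 0.01470935,  0.9869644 , -0.1602651 ,  0.25123299],
       [-0.99982794,  0.01632992,  0.00879938,  0.02844707],
       [ 0.01130179,  0.16010809,  0.98703479,  1.59076662],
       [ 0.        ,  0.        ,  0.        ,  1.        ]])}
{'time_s': 0.1, 'joints': array([-5.99523357e+01,  2.20865323e+01,  3.87289188e-01, -2.43735635e-02,
       -6.84108491e+01, -1.48166350e+01]), 'joint_velocities': array([ 0.01053991, -0.13214447,  0.06936571,  0.09433124, -0.02048931,
        0.05438036]), 'effort': array([-1.31944812e-04, -3.91689563e+01,  1.87934142e+01,  4.23184231e+00,
        1.34555617e-02, -7.36806464e-05]), 'tcp_pos': array([ 0.16407709, -0.60255623,  0.23856736]), 'ee_rot': array([[-9.64915536e-01, -2.62559754e-01, -6.19707310e-04],
       [-2.62560462e-01,  9.64913747e-01,  1.86127850e-03],
       [ 1.09267277e-04,  1.95868718e-03, -9.99998076e-01]]), 'wrist_force': array([-0.62925736, -0.04438577,  0.6095951 ]), 'moment': array([-0.07159353, -0.04433701,  0.02334761]), 'gripper_width': 0.997642797395218}
```

View pics/scene0.png

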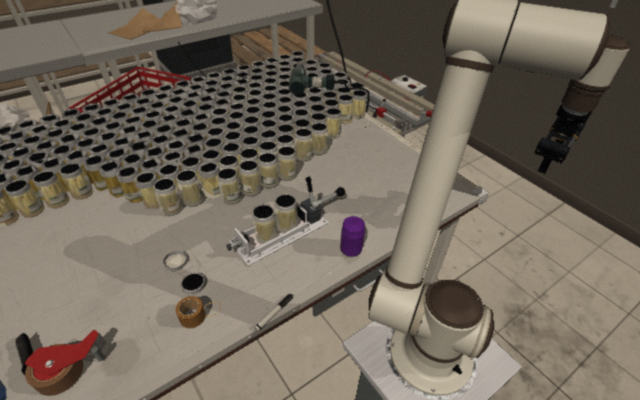

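View pics/top0.png

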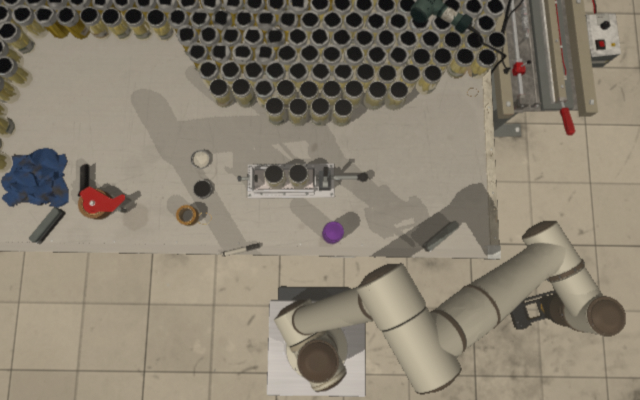

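The guide is at top (248–368, 160–197), with its ball knob at the right (363,177) and the end plate at the left. The purple decoy is at top (333,232). I'll enlarge the guide in both views.

```bash
cat > h.py <<'E'
from station import *
import numpy as np, cv2
def proj(n,P):
    c=get_calibration(n);T=c['T'];p=(np.atleast_2d(P)-T[:3,3])@T[:3,:3]
    p=p*[1,-1,-1];q=p@c['camera_matrix'].T;return q[:,:2]/q[:,2:]
def ray(n,uv,z):
    c=get_calibration(n);T=c['T'];d=np.linalg.solve(c['camera_matrix'],[*uv,1])*[1,-1,-1]
    d=T[:3,:3]@d;o=T[:3,3];return o+d*(z-o[2])/d[2]
def crop(img,x,y,w,h,k): return cv2.resize(img[y:y+h,x:x+w],None,fx=k,fy=k,interpolation=cv2.INTER_CUBIC)
E
python3 - <<'E'
from h import *
a=crop(cv2.imread('pics/top0.png'),235,150,140,52,5)
b=crop(cv2.imread('pics/scene0.png'),220,170,140,66,5)[:, :700]
cv2.imwrite('pics/c0.png',np.vstack([a,b]))
E
```

```text
(no output)
```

View pics/c0.png

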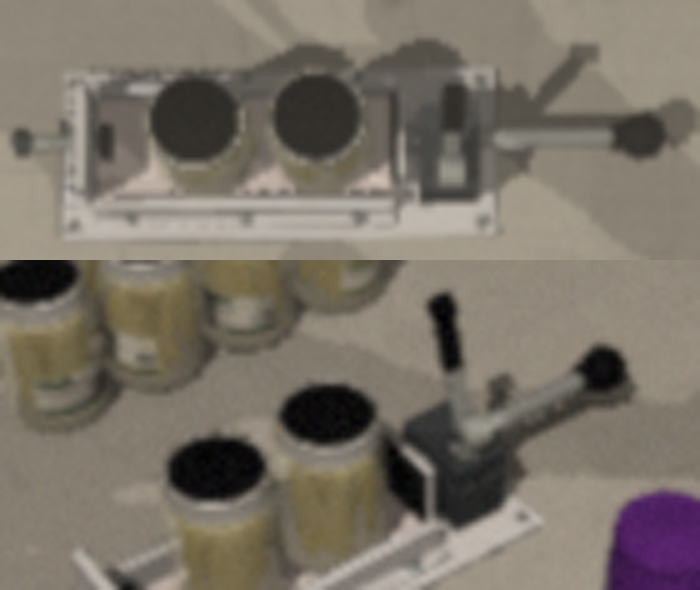

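Run:
```python
from h import *
t=lambda u,v,z:ray('top',(235+u/5-.4,150+v/5-.4),z).round(4)
s=lambda u,v,z:ray('scene',(220+u/5-.4,170+(v-260)/5-.4),z).round(4)
print('corners',[t(u,v,.008) for u,v in((65,70),(495,68),(492,236),(62,240))])
print('knob',t(638,135,.045),s(603,370,.045))
print('endscrew',t(20,142,.045),'lids',t(195,118,.112),t(316,116,.112),'+z10',t(195,118,.122),t(316,116,.122), s(217,470,.122),s(328,414,.122))
print('levertip',t(454,90,.165),s(443,302,.165),'block',t(420,198,.065),t(482,198,.065))
print('platecorner scene',s(543,520,.008))
```

```text
corners [array([0.6082, 0.2434, 0.008 ]), array([ 0.6148, -0.0547,  0.008 ]), array([ 0.4967, -0.0535,  0.008 ]), array([0.489, 0.241, 0.008])]
knob [ 0.5616 -0.1498  0.045 ] [ 0.5638 -0.1504  0.045 ]
endscrew [0.5497 0.2668 0.045 ] lids [0.5545 0.1443 0.112 ] [0.5571 0.0662 0.112 ] +z10 [0.5524 0.1435 0.122 ] [0.555 0.066 0.122] [0.5531 0.1468 0.122 ] [0.5579 0.068  0.122 ]
levertip [ 0.5642 -0.0209  0.165 ] [ 0.5635 -0.0194  0.165 ] block [ 0.5125 -0.0026  0.065 ] [ 0.5132 -0.0438  0.065 ]
platecorner scene [ 0.5006 -0.0552  0.008 ]
```

play_rows([
  [[1, 0.027, 0.027, 0, 0.089], [1, 0.053, 0.054, 0, 0.178], [1, 0.08, 0.082, 0, 0.266], [1, 0.106, 0.109, 0, 0.355], [1, 0.133, 0.136, 0, 0.444]],
])

```text
time_s: 0.52
tcp_pos: [0.2978, -0.4654, 0.2391]
ee_rot: [[-0.756, -0.654, -0.001], [-0.654, 0.756, 0.001], [-0.0, 0.001, -1.0]]
wrist_force: [0.3, -0.5, 0.3]
gripper_width: 0.706
```

play_rows([
  [[1, 0.027, 0.027, 0, 0.089], [1, 0.053, 0.054, 0, 0.178], [1, 0.08, 0.082, 0, 0.266], [1, 0.106, 0.109, 0, 0.355], [1, 0.133, 0.136, 0, 0.444]],
])

```text
time_s: 0.93
tcp_pos: [0.4309, -0.3293, 0.2393]
ee_rot: [[-0.401, -0.916, -0.001], [-0.916, 0.401, 0.0], [-0.0, 0.001, -1.0]]
wrist_force: [0.9, -0.4, -0.5]
gripper_width: 0.323
```

play_rows([
  [[1, 0.03, 0.03, 0, 0.089], [1, 0.06, 0.06, 0, 0.178], [1, 0.09, 0.09, 0, 0.266], [1, 0.12, 0.12, 0, 0.355], [1, 0.133, 0.136, 0, 0.444]],
])

```text
time_s: 1.35
tcp_pos: [0.5656, -0.1921, 0.2388]
ee_rot: [[0.034, -0.999, 0.0], [-0.999, -0.034, 0.0], [-0.0, -0.0, -1.0]]
wrist_force: [0.1, -0.4, -1.2]
gripper_width: 0.022
```

play_rows([
  [[1, 0, 0, -0.04, 0], [1, 0, 0, -0.08, 0], [1, 0, 0, -0.08, 0], [1, 0, 0, -0.08, 0], [1, 0, 0, -0.08, 0]],
])

```text
time_s: 1.77
tcp_pos: [0.5643, -0.1957, 0.1614]
ee_rot: [[0.027, -1.0, 0.002], [-1.0, -0.027, -0.002], [0.002, -0.002, -1.0]]
wrist_force: [0.4, -0.4, 1.3]
gripper_width: 0.008
```

play_rows([
  [[1, 0, 0, -0.04, 0], [1, 0, 0, -0.08, 0], [1, 0, 0, -0.118, 0], [1, 0, 0, -0.118, 0], [1, 0, 0, -0.118, 0]],
])

```text
time_s: 2.18
tcp_pos: [0.5638, -0.1957, 0.0426]
ee_rot: [[0.027, -1.0, -0.0], [-1.0, -0.027, -0.001], [0.001, 0.0, -1.0]]
wrist_force: [0.8, 0.3, 1.3]
gripper_width: -0.001
```

Run:
```python
from h import *
a=crop(capture('top'),235,150,140,52,5)
b=crop(capture('scene'),220,150,140,86,5)
cv2.imwrite('pics/c1.png',np.vstack([a,b])[:600])
s=sense();print(s['tcp_pos'],s['wrist_force'])
print(ray('top',(333,232),.112))
```

```text
[ 0.56615901 -0.19576348  0.04539299] [ 0.38888412 -0.94767758  1.10824283]
[ 0.36769346 -0.04905629  0.112     ]
```

View pics/c1.png

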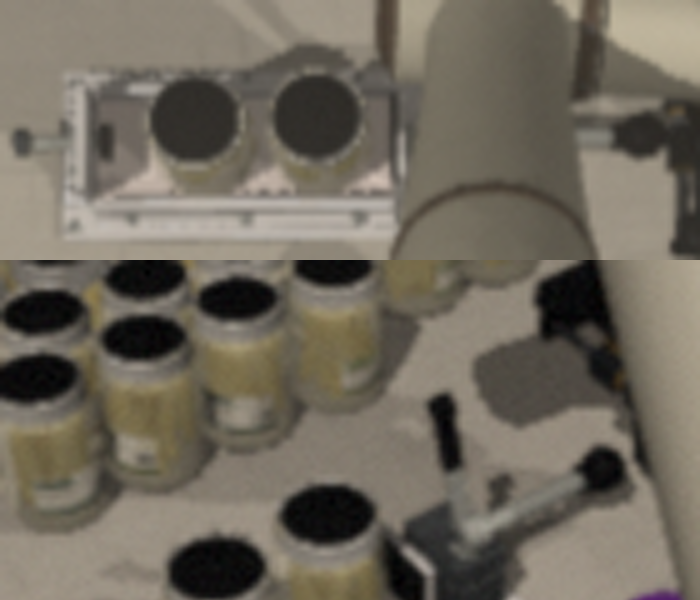

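The fingers stand just behind the ball, which is at top crop (638,135). The jars and lever are unchanged. Pushing now.

play_rows([
  [[1, 0, 0.005, 0, 0], [1, 0, 0.01, 0, 0], [1, 0, 0.014, 0, 0], [1, 0, 0.017, 0, 0], [1, 0, 0.02, 0, 0]],
])

```text
time_s: 2.7
tcp_pos: [0.5636, -0.1747, 0.0424]
ee_rot: [[0.028, -1.0, 0.001], [-1.0, -0.028, -0.001], [0.001, -0.001, -1.0]]
wrist_force: [-0.9, -3.5, 2.1]
gripper_width: 0.009
```

play_rows([
  [[1, 0, 0.003, 0, 0], [1, 0, 0.006, 0, 0], [1, 0, 0.009, 0, 0], [1, 0, 0.012, 0, 0], [1, 0, 0.015, 0, 0]],
])

```text
time_s: 3.12
tcp_pos: [0.5635, -0.1601, 0.0418]
ee_rot: [[0.027, -1.0, 0.001], [-1.0, -0.027, -0.0], [0.0, -0.001, -1.0]]
wrist_force: [0.7, -7.1, 3.4]
gripper_width: 0.003
```

play_rows([
  [[1, 0, 0.002, 0, 0], [1, 0, 0.004, 0, 0], [1, -0.001, 0.006, 0, 0], [1, -0.001, 0.008, 0, 0], [1, -0.001, 0.01, 0, 0]],
])

```text
time_s: 3.53
tcp_pos: [0.5631, -0.1502, 0.0419]
ee_rot: [[0.027, -1.0, 0.002], [-1.0, -0.027, -0.001], [0.001, -0.002, -1.0]]
wrist_force: [0.6, -6.4, 2.6]
gripper_width: 0.001
```

play_rows([
  [[1, 0, 0.001, 0, 0], [1, 0, 0.002, 0, 0], [1, 0, 0.003, 0, 0], [1, 0, 0.004, 0, 0], [1, 0, 0.004, 0, 0]],
])

```text
time_s: 3.95
tcp_pos: [0.563, -0.1465, 0.0419]
ee_rot: [[0.027, -1.0, 0.002], [-1.0, -0.027, -0.001], [0.001, -0.002, -1.0]]
wrist_force: [1.2, -6.1, 2.2]
gripper_width: 0.004
```

Run:
```python
from h import *
a=crop(capture('top'),240,155,85,45,8)
cv2.imwrite('pics/c2.png',a)
F=[]
for i in range(4): capture('top'); F.append(sense()['wrist_force'])
print(np.round(F,1))
```

```text
[[ 0.6 -6.5  2.2]
 [ 1.4 -6.2  2.4]
 [ 1.4 -6.6  3.1]
 [ 0.8 -6.4  3.2]]
```

View pics/c2.png

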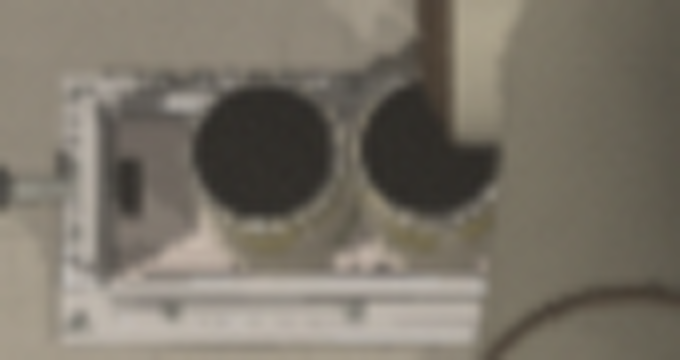

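Jar B's lid is at crop (264,150), touching jar A's lid at about (432,150). The bumper foot is at (130,185), so there is a gap left to close.

Run:
```python
from h import *
t=lambda u,v,z:ray('top',(240+u/8-.4,155+v/8-.4),z).round(4)
print(t(264,150,.122),t(432,150,.122),t(143,185,.045),t(118,185,.045))
```

```text
[0.5519 0.1467 0.122 ] [0.553  0.0794 0.122 ] [0.5517 0.2034 0.045 ] [0.5516 0.2139 0.045 ]
```

play_rows([
  [[1, 0, 0.002, 0, 0], [1, 0, 0.004, 0, 0], [1, 0, 0.006, 0, 0], [1, 0, 0.008, 0, 0], [1, 0, 0.01, 0, 0]],
])

```text
time_s: 4.62
tcp_pos: [0.5628, -0.1367, 0.0419]
ee_rot: [[0.027, -1.0, 0.001], [-1.0, -0.027, -0.001], [0.001, -0.001, -1.0]]
wrist_force: [1.1, -7.5, 2.3]
gripper_width: 0.007
```

play_rows([
  [[1, 0, 0.001, 0, 0], [1, 0, 0.002, 0, 0], [1, -0.001, 0.003, 0, 0], [1, -0.001, 0.004, 0, 0], [1, -0.001, 0.005, 0, 0]],
])

```text
time_s: 5.03
tcp_pos: [0.5626, -0.1316, 0.0419]
ee_rot: [[0.027, -1.0, 0.003], [-1.0, -0.027, -0.001], [0.001, -0.003, -1.0]]
wrist_force: [2.3, -7.7, 1.9]
gripper_width: 0.009
```

play_rows([
  [[1, 0, 0.0004, 0, 0], [1, 0, 0.0008, 0, 0], [1, 0, 0.0012, 0, 0], [1, 0, 0.0016, 0, 0], [1, 0, 0.0016, 0, 0]],
])

```text
time_s: 5.45
tcp_pos: [0.5625, -0.13, 0.0419]
ee_rot: [[0.027, -1.0, 0.003], [-1.0, -0.027, -0.001], [0.001, -0.003, -1.0]]
wrist_force: [1.9, -6.9, 1.3]
gripper_width: 0.005
```

Run:
```python
from h import *
im=capture('top')
cv2.imwrite('pics/c3.png',crop(im,240,155,85,45,8))
F=[]
for i in range(4): capture('top'); F.append(sense()['wrist_force'])
print(np.round(F,1),sense()['tcp_pos'])
g0=cv2.imread('pics/c2.png',0)[75:225,180:345];
g=cv2.imread('pics/c3.png',0)
print('jar b shift px', 180-cv2.minMaxLoc(cv2.matchTemplate(g,g0,cv2.TM_CCOEFF_NORMED))[3][0])
```

```text
[[ 2.1 -7.   1.8]
 [ 1.9 -8.1  1.9]
 [ 2.3 -7.4  1.1]
 [ 2.2 -7.1  1.8]] [ 0.56252553 -0.13000237  0.04192733]
jar b shift px 39
```

play_rows([
  [[1, 0, 0.0005, 0, 0], [1, 0, 0.001, 0, 0], [1, 0, 0.0015, 0, 0], [1, 0, 0.002, 0, 0], [1, 0, 0.002, 0, 0]],
])

```text
time_s: 6.12
tcp_pos: [0.5624, -0.128, 0.0419]
ee_rot: [[0.027, -1.0, 0.003], [-1.0, -0.027, -0.001], [0.001, -0.003, -1.0]]
wrist_force: [2.0, -5.9, 1.3]
gripper_width: 0.006
```

play_rows([
  [[1, 0, 0.0003, 0, 0], [1, 0, 0.0006, 0, 0], [1, 0, 0.0009, 0, 0], [1, 0, 0.001, 0, 0], [1, 0, 0.001, 0, 0]],
])

```text
time_s: 6.53
tcp_pos: [0.5624, -0.127, 0.0419]
ee_rot: [[0.027, -1.0, 0.003], [-1.0, -0.027, -0.001], [0.001, -0.003, -1.0]]
wrist_force: [2.6, -7.5, 1.9]
gripper_width: 0.007
```

play_rows([
  [[1, 0, 0.0003, 0, 0], [1, 0, 0.0006, 0, 0], [1, 0, 0.0008, 0, 0], [1, 0, 0.0008, 0, 0], [1, 0, 0.0008, 0, 0]],
])

```text
time_s: 6.95
tcp_pos: [0.5624, -0.1262, 0.0419]
ee_rot: [[0.027, -1.0, 0.003], [-1.0, -0.027, -0.001], [0.001, -0.003, -1.0]]
wrist_force: [2.0, -7.8, 1.3]
gripper_width: 0.009
```

```bash
cat > f.py <<'E'
from h import *
F=[]
for i in range(4): capture('top'); F.append(sense()['wrist_force'])
print(np.mean(F,0).round(1),np.std(F,0).round(1),sense()['tcp_pos'].round(4))
E
python3 f.py
```

```text
[ 2.  -6.7  1.9] [0.4 0.3 0.4] [ 0.5624 -0.1262  0.0419]
```

play_rows([
  [[1, 0, 0.0003, 0, 0], [1, 0, 0.0006, 0, 0], [1, 0, 0.0008, 0, 0], [1, 0, 0.0008, 0, 0], [1, 0, 0.0008, 0, 0]],
])

```text
time_s: 7.57
tcp_pos: [0.5624, -0.1254, 0.0419]
ee_rot: [[0.027, -1.0, 0.002], [-1.0, -0.027, -0.001], [0.001, -0.002, -1.0]]
wrist_force: [2.0, -7.0, 2.4]
gripper_width: 0.01
```

```bash
python3 f.py
```

```text
[ 2.1 -7.4  1.7] [0.5 0.4 0.3] [ 0.5624 -0.1254  0.0419]
```

play_rows([
  [[1, 0, 0.0003, 0, 0], [1, 0, 0.0006, 0, 0], [1, 0, 0.0008, 0, 0], [1, 0, 0.0008, 0, 0], [1, 0, 0.0008, 0, 0]],
])

```text
time_s: 8.18
tcp_pos: [0.5624, -0.1246, 0.0419]
ee_rot: [[0.027, -1.0, 0.002], [-1.0, -0.027, -0.001], [0.001, -0.002, -1.0]]
wrist_force: [1.4, -7.8, 0.8]
gripper_width: 0.003
```

```bash
python3 f.py
```

```text
[ 2.1 -7.2  1.7] [0.2 0.4 0.5] [ 0.5624 -0.1246  0.0419]
```

play_rows([
  [[1, 0, 0.0003, 0, 0], [1, 0, 0.0006, 0, 0], [1, 0, 0.0008, 0, 0], [1, 0, 0.0008, 0, 0], [1, 0, 0.0008, 0, 0]],
])

```text
time_s: 8.8
tcp_pos: [0.5623, -0.1238, 0.0419]
ee_rot: [[0.027, -1.0, 0.002], [-1.0, -0.027, -0.001], [0.001, -0.002, -1.0]]
wrist_force: [1.1, -7.3, 2.2]
gripper_width: 0.002
```

```bash
python3 f.py
```

```text
[ 2.1 -7.   2.1] [0.7 0.3 0.3] [ 0.5623 -0.1238  0.0419]
```

play_rows([
  [[1, 0, 0.0003, 0, 0], [1, 0, 0.0006, 0, 0], [1, 0, 0.0009, 0, 0], [1, 0, 0.001, 0, 0], [1, 0, 0.001, 0, 0]],
])

```text
time_s: 9.42
tcp_pos: [0.5623, -0.1229, 0.0419]
ee_rot: [[0.027, -1.0, 0.002], [-1.0, -0.027, -0.001], [0.001, -0.002, -1.0]]
wrist_force: [2.6, -8.1, 2.5]
gripper_width: 0.003
```

```bash
python3 f.py
```

```text
[ 1.6 -7.2  1.8] [0.2 0.5 0.3] [ 0.5623 -0.1228  0.0419]
```

play_rows([
  [[1, 0, 0.0003, 0, 0], [1, 0, 0.0006, 0, 0], [1, 0, 0.0009, 0, 0], [1, 0, 0.001, 0, 0], [1, 0, 0.001, 0, 0]],
])

```text
time_s: 10.03
tcp_pos: [0.5623, -0.1218, 0.0419]
ee_rot: [[0.027, -1.0, 0.002], [-1.0, -0.027, -0.001], [0.001, -0.002, -1.0]]
wrist_force: [2.1, -7.0, 1.5]
gripper_width: 0.009
```

```bash
python3 f.py
python3 - <<'E'
from h import *
cv2.imwrite('pics/c4.png',crop(capture('top'),240,155,85,45,8))
E
```

```text
[ 2.  -7.3  2.2] [0.3 0.6 0.3] [ 0.5623 -0.1218  0.0419]
```

View pics/c4.png

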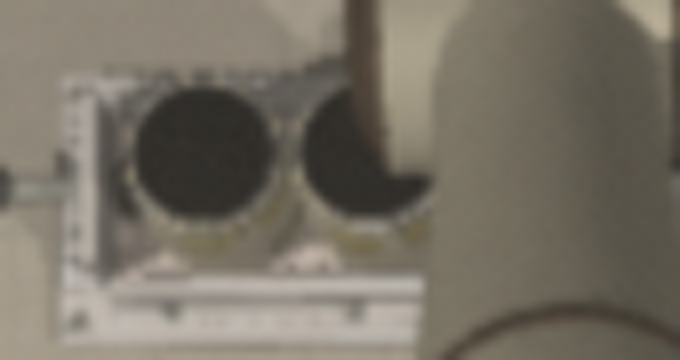

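Jar B's lid has reached (204,150), and the foot is almost hidden at (125,200). The remaining gap is tiny.

play_rows([
  [[1, 0, 0.0003, 0, 0], [1, 0, 0.0006, 0, 0], [1, 0, 0.0009, 0, 0], [1, 0, 0.001, 0, 0], [1, 0, 0.001, 0, 0]],
])

```text
time_s: 10.7
tcp_pos: [0.5623, -0.1211, 0.0419]
ee_rot: [[0.027, -1.0, 0.002], [-1.0, -0.027, -0.001], [0.001, -0.002, -1.0]]
wrist_force: [2.0, -9.4, 2.4]
gripper_width: 0.006
```

```bash
python3 f.py
```

```text
[ 1.8 -8.6  1.8] [0.3 0.3 0.2] [ 0.5623 -0.1212  0.0419]
```

play_rows([
  [[1, 0, 0.0002, 0, 0], [1, 0, 0.0004, 0, 0], [1, 0, 0.0006, 0, 0], [1, 0, 0.0006, 0, 0], [1, 0, 0.0006, 0, 0]],
])

```text
time_s: 11.32
tcp_pos: [0.5622, -0.1209, 0.0419]
ee_rot: [[0.027, -1.0, 0.002], [-1.0, -0.027, -0.002], [0.002, -0.002, -1.0]]
wrist_force: [3.5, -9.7, 2.4]
gripper_width: 0.007
```

```bash
python3 f.py
```

```text
[ 2.1 -9.4  2.1] [0.1 0.2 0.5] [ 0.5623 -0.1208  0.0419]
```

play_rows([
  [[1, 0, 0.0003, 0, 0], [1, 0, 0.0006, 0, 0], [1, 0, 0.0009, 0, 0], [1, 0, 0.0009, 0, 0], [1, 0, 0.0009, 0, 0]],
])

```text
time_s: 11.93
tcp_pos: [0.5622, -0.1204, 0.042]
ee_rot: [[0.027, -1.0, 0.002], [-1.0, -0.027, -0.002], [0.002, -0.002, -1.0]]
wrist_force: [2.0, -10.6, 1.6]
gripper_width: 0.005
```

```bash
python3 f.py
```

```text
[  2.5 -11.9   1.7] [0.6 0.3 0.4] [ 0.5622 -0.1204  0.042 ]
```

Wrist force has gone from a steady 7.2 N while sliding to 11.9 N, so the bumper takes about 5 N and the pusher about 8 N. Backing off.

play_rows([
  [[1, 0, 0, 0, 0], [1, 0, -0.001, 0, 0], [1, 0, -0.004, 0, 0], [1, 0, -0.02, 0, 0], [1, 0, -0.045, 0, 0]],
])

```text
time_s: 12.55
tcp_pos: [0.5606, -0.1619, 0.0408]
ee_rot: [[0.03, -1.0, -0.002], [-1.0, -0.03, 0.001], [-0.002, 0.002, -1.0]]
wrist_force: [1.8, -0.4, -0.2]
gripper_width: 0.003
```

play_rows([
  [[1, 0, 0, 0.04, 0], [1, 0, 0, 0.08, 0], [1, 0, 0, 0.12, 0], [1, 0, 0, 0.16, 0], [1, 0, 0, 0.19, 0]],
])

```text
time_s: 12.97
tcp_pos: [0.5614, -0.1629, 0.2344]
ee_rot: [[0.028, -1.0, 0.002], [-1.0, -0.028, 0.001], [-0.001, -0.002, -1.0]]
wrist_force: [1.1, -0.0, 0.4]
gripper_width: 0.004
```

```bash
python3 f.py
python3 - <<'E'
from h import *
cv2.imwrite('pics/c5.png',np.vstack([crop(capture('top'),240,155,130,45,6),crop(capture('scene'),220,165,130,50,6)]))
E
```

```text
[-0.  -0.2  0.6] [1.  1.  2.5] [ 0.5608 -0.1626  0.2314]
```

View pics/c5.png

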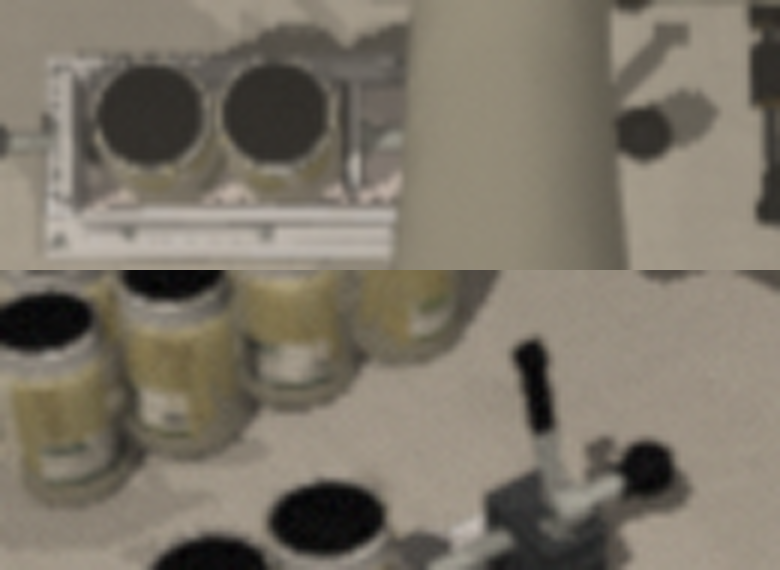

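The pusher, both jars and the bumper foot are in line and touching, with knob at top crop (643,132). The lever is still open with its tip at (530,352). Next I'll go beyond the lever on its +x side.

play_rows([
  [[1, 0.013, 0.035, 0, 0], [1, 0.026, 0.07, 0, 0], [1, 0.038, 0.106, 0, 0], [1, 0.051, 0.141, 0, 0], [1, 0.051, 0.141, 0, 0]],
])

```text
time_s: 13.68
tcp_pos: [0.6133, -0.0174, 0.2286]
ee_rot: [[0.033, -0.999, -0.003], [-0.999, -0.033, 0.001], [-0.001, 0.003, -1.0]]
wrist_force: [-0.9, -0.1, -0.4]
gripper_width: 0.009
```

play_rows([
  [[1, 0, 0, -0.03, 0], [1, 0, 0, -0.06, 0], [1, 0, 0, -0.08, 0], [1, 0, 0, -0.08, 0], [1, 0, 0, -0.08, 0]],
])

```text
time_s: 14.1
tcp_pos: [0.611, -0.023, 0.1492]
ee_rot: [[0.027, -1.0, -0.005], [-1.0, -0.027, -0.001], [0.001, 0.005, -1.0]]
wrist_force: [-0.2, 1.1, 0.9]
gripper_width: 0.01
```

```bash
python3 f.py
python3 - <<'E'
from h import *
cv2.imwrite('pics/c6.png',np.vstack([crop(capture('top'),240,140,130,60,4),crop(capture('scene'),240,145,130,75,4)]))
E
```

```text
[ 0.   0.3 -0. ] [0.3 0.4 0.5] [ 0.6132 -0.0227  0.1532]
```

View pics/c6.png

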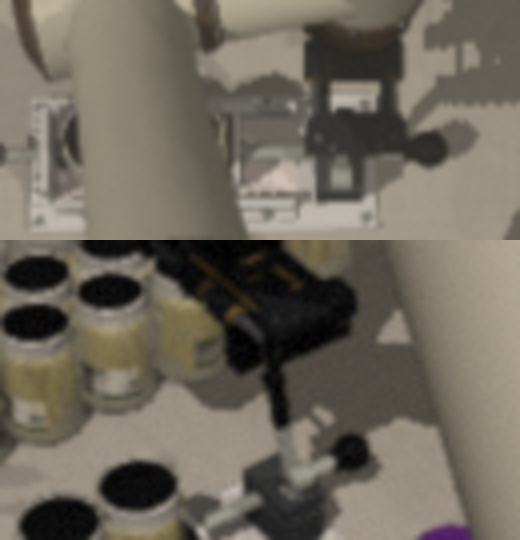

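play_rows([
  [[1, -0.016, 0, 0.004, 0], [1, -0.032, 0, 0.009, 0], [1, -0.045, 0, 0.012, 0], [1, -0.057, 0, 0.013, 0], [1, -0.066, 0, 0.013, 0]],
])

```text
time_s: 14.82
tcp_pos: [0.5464, -0.0227, 0.1663]
ee_rot: [[0.027, -1.0, 0.004], [-1.0, -0.027, 0.001], [-0.001, -0.004, -1.0]]
wrist_force: [1.4, -0.6, 0.2]
gripper_width: 0.005
```

play_rows([
  [[1, -0.01, 0, -0.001, 0], [1, -0.019, 0, -0.004, 0], [1, -0.027, 0, -0.007, 0], [1, -0.035, 0, -0.011, 0], [1, -0.042, 0, -0.017, 0]],
])

```text
time_s: 15.23
tcp_pos: [0.5092, -0.0224, 0.1522]
ee_rot: [[0.03, -0.999, 0.014], [-1.0, -0.03, 0.0], [0.0, -0.014, -1.0]]
wrist_force: [4.6, -0.0, 21.9]
gripper_width: 0.004
```

```bash
python3 f.py
```

```text
[-0.4  0.6 -0.3] [0.5 0.3 0.4] [ 0.5038 -0.0227  0.1479]
```

Run:
```python
from h import *
cv2.imwrite('pics/c7.png',np.vstack([crop(capture('top'),240,140,130,60,4),crop(capture('scene'),260,145,130,80,4)]))
```

```text
(no output)
```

View pics/c7.png

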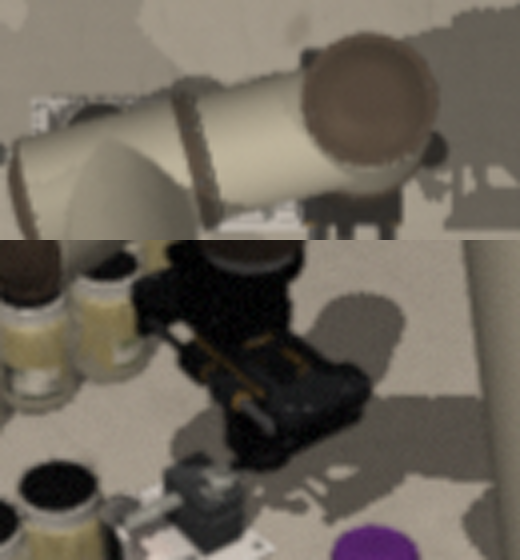

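Run:
```python
from h import *
for f in (-22,0,12,30,60,90):
    a=np.radians(f); P=[[.535-r*np.sin(a),-.0215,.078+r*np.cos(a)] for r in (0,.03,.094)]
    print(f,((proj('scene',P)-[260,145])*4+[0,240]).round(0).tolist())
print('tip',((proj('scene',[[.504,-.0227,.131]])-[260,145])*4+[0,240]).round())
```

```text
-22 [[215.0, 476.0], [208.0, 442.0], [190.0, 366.0]]
0 [[215.0, 476.0], [216.0, 447.0], [217.0, 384.0]]
12 [[215.0, 476.0], [220.0, 453.0], [232.0, 400.0]]
30 [[215.0, 476.0], [227.0, 462.0], [253.0, 431.0]]
60 [[215.0, 476.0], [235.0, 481.0], [279.0, 492.0]]
90 [[215.0, 476.0], [237.0, 498.0], [287.0, 546.0]]
tip [[241. 447.]]
```

```bash
python3 f.py
python3 - <<'E'
from h import *
im=cv2.convertScaleAbs(capture('scene'),alpha=1.8,beta=20)
cv2.imwrite('pics/c8.png',crop(im,290,180,60,50,12))
E
```

```text
[-0.1  0.4 -0.1] [0.7 0.5 0.3] [ 0.5041 -0.0228  0.1472]
```

View pics/c8.png

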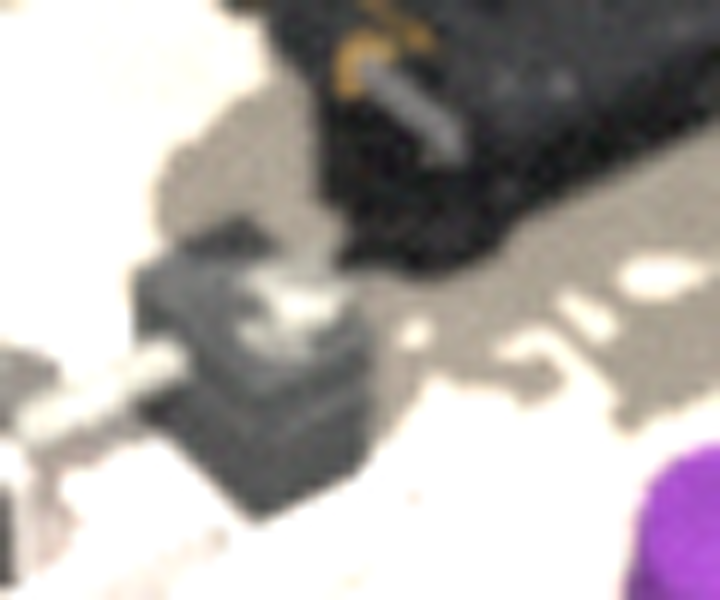

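The lever's root points up and to the right, at roughly 15–40°, but the wrist shows no force, so contact is uncertain. I'll lift clear and look.

play_rows([
  [[1, 0, 0, 0.02, 0], [1, 0, 0, 0.045, 0], [1, 0, 0, 0.07, 0], [1, 0.0, 0, 0.08, 0], [1, 0.0, 0, 0.08, 0]],
])

```text
time_s: 16.2
tcp_pos: [0.5057, -0.0225, 0.2301]
ee_rot: [[0.027, -1.0, 0.006], [-1.0, -0.027, 0.001], [-0.001, -0.006, -1.0]]
wrist_force: [-0.7, 1.0, 0.4]
gripper_width: 0.007
```

```bash
python3 f.py
python3 - <<'E'
from h import *
im=cv2.convertScaleAbs(capture('scene'),alpha=1.6,beta=15)
cv2.imwrite('pics/c9.png',crop(im,255,135,100,90,6))
E
```

```text
[ 0.1 -0.  -0.6] [0.3 0.3 0.6] [ 0.5031 -0.0229  0.2258]
```

View pics/c9.png

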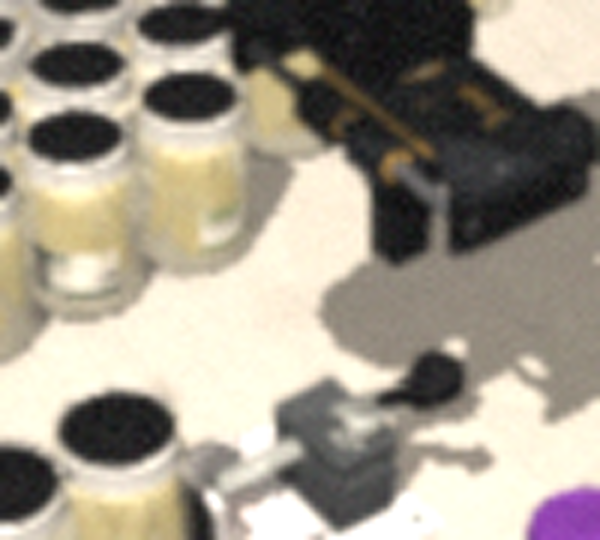

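```bash
cat > lev.py <<'E'
from h import *
g=cv2.cvtColor(capture('scene'),cv2.COLOR_BGR2GRAY).astype(np.float32)
for f in range(-25,96,8):
    a=np.radians(f); P=[[.535-r*np.sin(a),-.0215,.078+r*np.cos(a)] for r in np.arange(.02,.1,.01)]
    q=proj('scene',P).astype(np.float32)
    print(f,cv2.remap(g,q[:,0],q[:,1],cv2.INTER_LINEAR).ravel().round().astype(int))
E
python3 lev.py
python3 - <<'E'
from h import *
g=cv2.cvtColor(capture('scene'),cv2.COLOR_BGR2GRAY)
print(g[190:212,308:340])
E
```

```text
-25 [138 150 113  85  79 106 144 144]
-17 [142 152 110  80  78  77 128 143]
-9 [143 153 116  80  78  78  79 139]
-1 [143 153 126  80  77  78  76  78]
7 [132 152 138  84  81  79  75  79]
15 [112 148 148 100  80  78  78  77]
23 [ 91 123 146 134  83  78  81  80]
31 [ 88  81  99 133 134 110  79  72]
39 [86 59 24 21 31 31 15 15]
47 [97 87 74 66 56 24 15 20]
55 [110  99 101  82  79  84 100 126]
63 [110  72  72  87 129 131 108 112]
71 [ 89  54  70  86  85 106 116 148]
79 [ 67  55  71  84 125 154 155 155]
87 [ 56  45  74  87 154 155 154 154]
95 [ 55  40  74 108 155 154 157 155]
[[144 124  98  77  78  75  80  77  81  80  78  78  79  78  79  77  78  78
   77  78  78  80  82  83  82  80  77  79  77  75  80  78]
 [147 144 117  86  82  80  80  79  80  78  79  77  80  80  76  75  76  74
   78  80  82  94 110 109  97  83  81  80  80  79  77  82]
 [149 150 128 114  99  80  81  80  78  80  80  77  79  78  77  77  80  79
   72  69  83 120 138 138 112  83  79  77  75  78  77  81]
 [149 149 145 142 128 101  88  85  78  79  79  81  78  76  77  77  71  61
   56  52  68 102 122 132 111  81  79  77  78  81 
[... 1703 characters left out ...]
7 147 150 151 151 150 147 147 148]
 [ 49  57  84  95  93 103 103  91  76  61  50  53  61  69  80 102 133 149
  150 152 150 156 152 152 153 151 152 148 149 151 148 148]
 [ 45  55  76  93  89  90  90  78  55  52  54  54  54  67  85 107 126 130
  131 131 132 143 147 152 152 150 142 141 150 152 153 148]
 [ 48  52  53  67  79  78  87  80  58  56  47  42  45  68  82  87  87  89
   90  90  91 112 127 128 130 128 114 115 138 147 150 149]
 [ 42  49  52  57  59  61  65  59  52  44  40  37  44  67  81  84  82  84
   86  84  84  89  88  90  88  88  88  89 111 141 150 150]
 [ 37  40  52  55  57  53  52  45  38  39  37  40  55  71  84  84  84 101
  113 103  90  87  85  83  83  83  80  83  92 126 150 151]]
```

The lever stands by itself at about 45° (dark bar from px (318,201) to (327,199)), with nothing touching it. I'll go back down and carry on along the arc, more slowly.

play_rows([
  [[1, 0, 0, -0.03, 0], [1, 0, 0, -0.055, 0], [1, 0, 0, -0.072, 0], [1, 0, 0, -0.078, 0], [1, 0, 0, -0.08, 0]],
])

```text
time_s: 16.97
tcp_pos: [0.5036, -0.0229, 0.1462]
ee_rot: [[0.027, -1.0, -0.003], [-1.0, -0.027, -0.001], [0.001, 0.003, -1.0]]
wrist_force: [-0.4, 0.5, 0.7]
gripper_width: 0.006
```

play_rows([
  [[1, -0.003, 0, -0.003, 0], [1, -0.006, 0, -0.006, 0], [1, -0.009, 0, -0.01, 0], [1, -0.012, 0, -0.014, 0], [1, -0.012, 0, -0.014, 0]],
])

```text
time_s: 17.38
tcp_pos: [0.4941, -0.0223, 0.1367]
ee_rot: [[0.028, -1.0, 0.007], [-1.0, -0.028, 0.001], [-0.001, -0.007, -1.0]]
wrist_force: [-1.1, 0.3, -1.0]
gripper_width: 0.004
```

```bash
python3 f.py;python3 lev.py
```

```text
[1.2 0.  2.5] [0.2 0.5 0.8] [ 0.4929 -0.0226  0.1344]
-25 [ 76  82  87 145 138  62  15  16]
-17 [ 79  82  80 129 128  35  14  13]
-9 [ 80  84  81  91 101  36  20  13]
-1 [79 81 83 81 64 38 26 30]
7 [77 83 82 81 60 22 18 18]
15 [76 83 81 71 60 25 16 22]
23 [79 79 71 49 26 15 53 77]
31 [94 76 46 18 15 12  3 23]
39 [100  86  37  14   5   5   5   7]
47 [97 90 42 12  9  6 18 17]
55 [91 55 12 11 12 12 15 17]
63 [78 32 33 58 94 64 42 68]
71 [ 58  35  62  91 103  85  85  83]
79 [ 53  47  71  84  89 109 123 148]
87 [ 56  43  74  86 152 155 154 156]
95 [ 60  41  74 109 156 155 158 158]
```

play_rows([
  [[1, -0.003, 0, -0.005, 0], [1, -0.006, 0, -0.01, 0], [1, -0.008, 0, -0.016, 0], [1, -0.01, 0, -0.021, 0], [1, -0.01, 0, -0.024, 0]],
])

```text
time_s: 18.05
tcp_pos: [0.48, -0.0231, 0.1077]
ee_rot: [[0.026, -1.0, -0.005], [-1.0, -0.026, -0.001], [0.001, 0.005, -1.0]]
wrist_force: [-0.8, -0.1, -0.4]
gripper_width: 0.008
```

```bash
python3 f.py;python3 lev.py
```

```text
[-0.2 -0.2  0.1] [0.3 0.4 0.2] [ 0.4819 -0.0228  0.1091]
-25 [ 77 112  60  10  19  95 139  16]
-17 [ 79  87  41   9  14  90 133  39]
-9 [79 79 35  9  8 17 91 25]
-1 [81 79 34 22 10 16 30 12]
7 [77 82 48 33 29 18 31 14]
15 [75 79 51 27 25 32 26 23]
23 [73 79 44 19 21 24 20 25]
31 [74 75 57 23 18 22 22 38]
39 [73 80 68 28 27 56 75 63]
47 [74 81 49 19 19 24 44 55]
55 [75 75 45 14  6  2  7 33]
63 [ 81 102  41  11   8   8  13  59]
71 [ 98 108  25   8   5  41  78  82]
79 [110  92  18   9  13  21  21  19]
87 [110  79  17  14  16  14  13  35]
95 [100  63  23  43  80  67  72 125]
```

The lever now reads about 85–90°. I'll press down gently to confirm it's on its stop, then lift away.

play_rows([
  [[1, 0, 0, -0.003, 0], [1, 0, 0, -0.006, 0], [1, 0, 0, -0.009, 0], [1, 0, 0, -0.011, 0], [1, 0, 0, -0.011, 0]],
])

```text
time_s: 18.72
tcp_pos: [0.4828, -0.0227, 0.1052]
ee_rot: [[0.03, -1.0, 0.002], [-1.0, -0.03, -0.002], [0.002, -0.002, -1.0]]
wrist_force: [-16.2, 3.8, 46.6]
gripper_width: 0.005
```

play_rows([
  [[1, 0, 0, 0.02, 0], [1, 0, 0, 0.055, 0], [1, 0, 0, 0.095, 0], [1, 0, 0, 0.135, 0], [1, 0, 0, 0.16, 0]],
])

```text
time_s: 19.13
tcp_pos: [0.4834, -0.0227, 0.263]
ee_rot: [[0.028, -1.0, 0.006], [-1.0, -0.028, 0.001], [-0.0, -0.006, -1.0]]
wrist_force: [1.2, -0.3, 0.4]
gripper_width: 0.007
```

play_rows([
  [[1, -0.02, -0.035, 0, 0], [1, -0.04, -0.07, 0, 0], [1, -0.06, -0.105, 0, 0], [1, -0.08, -0.14, 0, 0], [1, -0.1, -0.175, 0, 0]],
])

```text
time_s: 19.55
tcp_pos: [0.3809, -0.1988, 0.2587]
ee_rot: [[0.028, -1.0, 0.001], [-1.0, -0.028, 0.0], [-0.0, -0.001, -1.0]]
wrist_force: [0.6, -0.9, 0.1]
gripper_width: 0.002
```

```bash
python3 f.py;python3 lev.py|tail -5
python3 - <<'E'
from h import *
cv2.imwrite('pics/c10.png',np.vstack([crop(capture('top'),240,150,130,55,5),crop(capture('scene'),220,165,130,60,5)]))
E
```

```text
[-0.1 -0.6  0.3] [1.  1.3 0.2] [ 0.3816 -0.1986  0.2585]
63 [122 126 106 105 138 158 157 157]
71 [128 135 135  84  91 124 147 155]
79 [128 135  90  16  21  30  33  25]
87 [121 118  25  17  17  17  14  34]
95 [109  84  25  45  80  68  74 127]
```

View pics/c10.png

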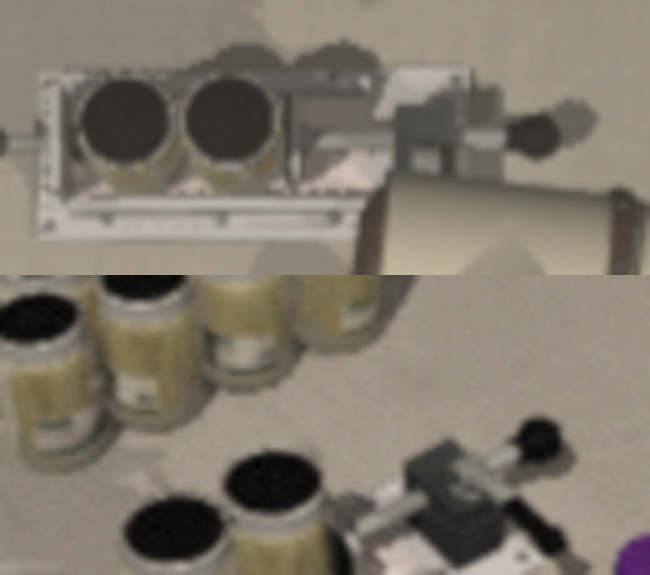

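The lever lies over and down (scene crop (515,500) to (555,545)), and it met a hard stop when pressed. Jars (top crop (124,122) and (229,122)) and knob (532,136) are where they were when the row was snug, to within a pixel. The robot is clear, so I'm handing in.

```bash
python3 lev.py|tail -3; python3 -c "
from station import *
print(sense()['time_s']);print(finish_job())"
```

```text
79 [129 135  88  16  20  28  31  28]
87 [123 118  26  18  17  15  16  30]
95 [108  80  24  43  79  67  75 126]
19.95
the job is handed in; nothing more can be done
None
```

I set the stop and locked it, and handed the job in at 19.95 s. No verdict was given. I had no direct reading of the contact forces after the lever was locked.

- **Stop:** I pushed the ball knob until the wrist force rose from a steady 7.2 N while sliding to 11.9 N. That puts roughly 5 N on the bumper and 8 N on the first jar. I then backed off with the lever still open.
- **Lever:** I flipped it over with the closed fingers and pressed it onto its stop.
- **Last pictures:** The lever lay at about 87–90° from upright, pointing at the robot, and stayed there with the arm away. Both jars looked upright with no gap. The jars and the knob were within about a pixel of their places before the flip (about 3 mm), which cannot by itself prove the row is still under load. I did not check the bystanders at the end; none were near the arm's path.

**Checks that disagreed or went high:**
- Partway through the flip, the wrist force showed a short peak of 22 N and then dropped to zero. The lever stood at about 45° on its own instead of springing back as described. I lifted clear to look, then finished the flip.
- The final press on the lever read 47 N upward at the wrist. It was made with the fingertips, but it was harder than I intended, and above the 40 N limit that applies to the arm and gripper body.
- I viewed 12 pictures, two over the budget of 10.

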